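# Lock the steel block in the stop fixture with its push-push stop

## Robot

A 6-joint arm with a two-finger parallel gripper is mounted at the origin on a cart in front of the work surface, level with it; the furniture and walls round the work are solid. World frame = base frame: x ahead of the robot, y to its left, z up, the work surface at z = 0. Lengths are in m, angles in rad, forces in N, time in s.
With the tool pointing down it reaches from about 0.35 to 1 m from the base axis. Payload 7.1 kg.
Tool frame: the origin (TCP) lies between the finger pads; the fingertips stand 22 mm ahead of it and the grasp point (between the pads) lies 3 mm ahead of it; z points along the fingers, y is the line along which they close (so a half turn about z gives the same grasp; the last joint's range is limited). The gripper opens to 85 mm and grips with 20 to 120 N. Pads are 22 mm wide; open, the fingers measure 114 mm over their backs; the gripper's body (76 mm by 85 mm) begins 54 mm behind the grasp point. The pads swing forward as they close: fully open they stand 13 mm farther back than shut.
Start: joints at [-1.336, 0.423, 1.63, -0, 1.089, -0.019], TCP at [0.157, -0.605, 0.253] pointing down, gripper open.
Joint ranges: [-3, 3], [-0.9, 2.11], [0.09, 2.58], [-1.31, 4.45], [0.11, 2.69], [-2.54, 2.54]. Speed limits (rad/s): [2.39, 2.39, 3.01, 3.14, 3.14, 3.14].

## Interface

Orientations are given as a rotation vector (axis times angle).
In Python, from rig import manip gives the robot as it stands. The module is installed in compiled form; this text tells all that it offers. Calls block until the motion is done:
- manip.move_to(position, orientation): joint-space move of the TCP to a pose.
- manip.servo_line(position, orientation=None, rate=0.15): straight line of the TCP; orientation=None keeps the orientation; rate is the mean speed in m/s.
- manip.set_joints(angles): joint-space move.
- manip.command_gripper(opening, f_grip=None): finger opening in m; f_grip is the grip in N (None keeps the last); returns when the fingers have stopped.
- manip.hold(seconds).
- manip.solve_ik(position, orientation): joint angles nearest the present ones, or None.
- manip.camera(name): name is "scene" or "top" or "wrist"; returns a dict with "image" (400x640x3 uint8, red, green, blue), "fx", "fy", "cx", "cy" (pixels), "cam_to_world" (4x4, takes a point from camera to world coordinates); the wrist camera has in their place "mount" (4x4, takes a point from camera to tool coordinates, whose origin is the TCP and whose axes are the flange's). Camera axes: x right, y down, z forward; pixel columns grow to the right and rows downward; lengths in m; the calibration is good to about 2 mm. A picture is of the moment at which its call begins: read the wrist's pose just before it. There is no depth.
A pose or a line that the arm cannot do raises manip.IKError and nothing moves.
- manip.sign_off(): hands the job in; it is judged then, once.
Readings, each from a call of its own:
- manip.get_time(): time.
- manip.get_joint_positions(): joint angles.
- manip.get_joint_vel(): joint speeds.
- manip.get_tau(): joint torques, N m.
- manip.get_position(): TCP position.
- manip.get_ee_rot(): TCP orientation.
- manip.get_contact_force(): force on the tool from outside, world axes, zero at the start.
- manip.get_torque(): the same for the moment, N m.
- manip.get_width(): finger opening in m.
- manip.get_grip_force(): force on a finger pad.
Only numpy, scipy, OpenCV 4.12 (cv2) and the standard library are available. Lean on these libraries where they do the work, as an engineer would, in place of code of your own. Each camera call takes 0.05 s, during which the arm holds its last target. There are 200 camera calls.

## Task

Slide the rusty steel block along its lane, without lifting it out, until it is home against the end stop, and lock it there with the blade stop standing up behind it. The black button works the stop push-push, like a retractable pen: press it right down and let go to make the stop stay down out of the way, and again to let it spring up; the latch is worn and may fail to catch, so check it after every press. Leave the tools lying about where they are.

Things in the scene. Friction and masses are not known exactly. Their poses are not given: they have to be found in the camera images.
- fixture: fixed grey steel plate 25 mm thick; origin on the bench; spans x -85..90, y -135..120 mm, z up. A lane for the block runs along its y at x = 45 mm: floor z = 25 mm, open at the -y end, rails each side (54 mm apart, 8 mm wide and high), steel end stop (face at y = 105 mm, 22 mm high) at the +y end. The stop's blade crosses it at y = 31..37 mm, leaving a pocket 68 mm long.
- stop_part (a joint): depth of the sprung stop in m (button, stem and blade are one part moving down): 0 = up, blade 18 mm above the lane floor; 0.020 = latched down, blade 2 mm under the floor; stroke ends at 0.031. Spring about 1 N at top, 3 N at bottom. Starts up. A press to the bottom and release latches it (at times the worn latch misses once: press again); the next springs it up, unless the block is above the blade. A short press does nothing.
- button_top (a point): centre of the top of the black mushroom button (36 mm across, almost flat top 28 mm) that moves with the stop, at x = -50, y = 34 mm of the fixture: 69 mm above the bench with the stop up, 49 mm latched down, 38 mm fully pressed. The bush round its stem is 42 mm across, its top 31 mm above the bench.
- blade_top (a point): middle of the upper edge of the steel blade (44 mm across the lane, 6 mm thick) of the stop; moves with the button.
- block_center (a point): centre of the loose rusty steel block: 50 mm (x, across the lane) x 62 mm (y, along it) x 45 mm high, 0.6 to 0.92 kg, 2 mm play to each rail. It starts in the lane on the -y side of the blade. Home, its centre is at x = 45, y = 74, z = 47.5 mm of the fixture.
- pocket (a point): middle of the pocket's floor between the blade and the end stop, at x = +45, y = +71, z = 25 mm of the fixture's frame; its y axis points along the lane to the end stop.
- wrench: loose small combination wrench, 26 x 167 x 5 mm, lying beyond the plate: leave it.
- tape_roll: loose roll of black tape, 68 mm across, 19 mm high, lying past the plate's -y end: leave it.
- measure: loose yellow tape measure, 36 x 81 x 71 mm high, standing past the plate's +y end: leave it.
Not all that is in view belongs to the job. What is meant by the part that bears block_center is not green or pink, and is the smaller of those in its own colour.

How it is judged:
By the outcome, as a careful person would: the job done as asked, in the order asked, and still so for the second after the job is handed in, with the robot touching nothing.
It also fails if it takes over 64 s, if anything falls off the work surface, if the arm or the gripper's body presses on something with over 40 N, if the wrist force passes 120 N, or if a joint passes its speed limit or range.

## Working session

There is one attempt and no reset: what is moved stays moved. The work goes in short steps, each a Python script; the robot and the scene stay as the last script left them, time stands still between calls to the robot, and variables do not carry over. Pictures are saved under pics/ and viewed, at most 10 in all, crops included, and the job is handed in when it is done.

```bash
mkdir -p pics; python3 - <<'E'
from rig import manip
import cv2,numpy as np
for n in ("scene","top"):
    c=manip.camera(n); cv2.imwrite(f"pics/{n}0.png",c["image"][:,:,::-1])
    print(n,c["fx"],c["fy"],c["cx"],c["cy"]);print(np.round(c["cam_to_world"],4).tolist())
c=manip.camera("wrist");print(c["fx"],np.round(c["mount"],4).tolist(),manip.get_ee_rot(),manip.get_time())
E
```

```text
scene 398.68576411340473 398.68576411340473 316.4250541103304 200.57362815967244
[[-0.9027, -0.282, 0.3249, 0.1823], [-0.4301, 0.6092, -0.6663, 0.6058], [-0.0101, -0.7412, -0.6712, 0.7051], [0.0, 0.0, 0.0, 1.0]]
top 383.8417907858587 383.8417907858587 323.23986711172995 203.73243109880934
[[0.0246, -0.9983, 0.0519, 0.4612], [-0.9997, -0.0243, 0.006, -0.0254], [-0.0047, -0.052, -0.9986, 0.9895], [0.0, 0.0, 0.0, 1.0]]
302.28673722705616 [[0.0008, -0.949, -0.3152, 0.0819], [1.0, 0.0006, 0.0008, 0.0003], [-0.0006, -0.3152, 0.949, -0.1202], [0.0, 0.0, 0.0, 1.0]] [-3.11514832e+00 -3.97431352e-01  2.04919717e-04] 0.15
```

View pics/scene0.png

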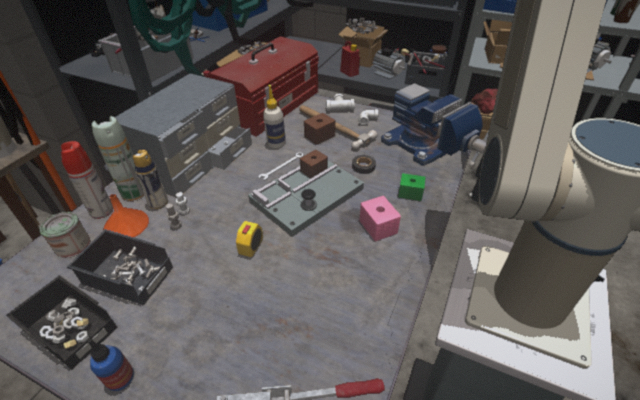

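View pics/top0.png

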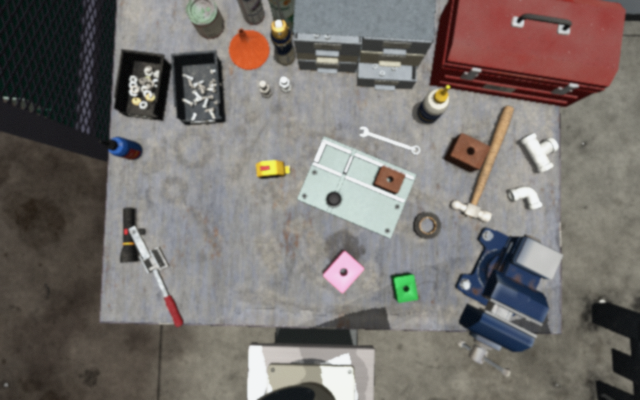

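```bash
cat > h.py <<'E'
from rig import manip
import cv2,numpy as np
from scipy.spatial.transform import Rotation as R
def ray(c,uv,T=None):
    T=c["cam_to_world"] if T is None else T
    d=T[:3,:3]@np.array([(uv[0]-c["cx"])/c["fx"],(uv[1]-c["cy"])/c["fy"],1.]);return T[:3,3],d
def onplane(c,uv,z,T=None):
    o,d=ray(c,uv,T);return o+d*(z-o[2])/d[2]
def wcam(name=None):
    T=np.eye(4);T[:3,:3]=R.from_rotvec(manip.get_ee_rot()).as_matrix();T[:3,3]=manip.get_position()
    c=manip.camera("wrist")
    if name: cv2.imwrite("pics/"+name,c["image"][:,:,::-1])
    return c,T@c["mount"]
E
python3 - <<'E'
from h import *
c=manip.camera("top");im=c["image"]
roi=np.zeros(im.shape[:2],np.uint8);cv2.rectangle(roi,(285,125),(425,245),255,-1)
hsv=cv2.cvtColor(im,cv2.COLOR_RGB2HSV)
print("plate",hsv[205,360],"bench",hsv[240,320],hsv[150,300])
m=cv2.inRange(hsv,(60,12,90),(95,255,255))&roi
m=cv2.morphologyEx(m,cv2.MORPH_OPEN,np.ones((3,3)))
cs=max(cv2.findContours(m,0,2)[0],key=cv2.contourArea)
P=np.array([onplane(c,p,.025)[:2] for p in cs[:,0].astype(float)],np.float32)
r=cv2.minAreaRect(P);print(r);print(cv2.boxPoints(r))
def blob(mm):
    k=max(cv2.findContours(mm,0,2)[0],key=cv2.contourArea);M=cv2.moments(k);return M["m10"]/M["m00"],M["m01"]/M["m00"],cv2.contourArea(k)
b=blob(cv2.inRange(hsv,(0,0,0),(180,255,60))&cv2.rectangle(np.zeros_like(roi),(320,185),(350,215),255,-1));print("button",b,onplane(c,b[:2],.067))
k=blob(cv2.inRange(hsv,(0,80,40),(15,255,255))&roi);print("block",k,onplane(c,k[:2],.07))
v=im.copy();cv2.drawContours(v,[cs],-1,(255,0,0),1)
cv2.imwrite("pics/crop.png",cv2.resize(v[120:250,280:430,::-1],None,fx=4,fy=4,interpolation=2))
E
```

```text
plate [ 80  17 219] bench [ 20  19 157] [ 23   6 160]
((0.5472456812858582, -0.09853923320770264), (0.256119042634964, 0.15910457074642181), 68.29654693603516)
[[ 0.42597607 -0.188102  ]
 [ 0.57380176 -0.2469393 ]
 [ 0.6685153  -0.00897646]
 [ 0.5206896   0.04986084]]
button (331.41134751773046, 197.85106382978722, 23.5) [ 0.52385305 -0.0391583   0.067     ]
block (388.6968085106383, 179.39893617021278, 470.0) [ 0.5714481  -0.17578425  0.07      ]
```

View pics/crop.png

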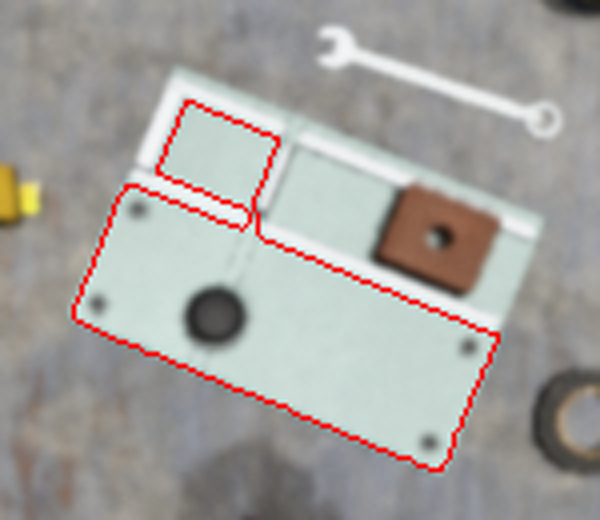

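The pictures show the plate yawed about -22°, with the block in the lane near crop (437,240), the button at crop (215,316), and the blade at crop (265,180). The fixture pose from the front edge agrees with the button and block to within a few mm. Next I press the button.

```bash
cat >> h.py <<'E'
ey=np.array([.3699,.929]);ex=np.array([.929,-.3699]);O=np.array([.5551,-.0936])
def fw(x,y,z): return np.r_[O+ex*x+ey*y,z]
def toF(p): d=np.asarray(p)[:2]-O; return d@ex,d@ey
def down(k):
    a=np.r_[ex,0];b=np.r_[ey,0];xs=[a,b,-a,-b][k]
    return R.from_matrix(np.c_[xs,np.cross([0,0,-1],xs),[0,0,-1]]).as_rotvec()
def press(k):
    p=fw(-.050,.034,.1)
    manip.servo_line(p,rate=.2);manip.hold(.15);f0=manip.get_contact_force()
    manip.servo_line(np.r_[p[:2],.066],rate=.08)
    for z in np.arange(.064,.050,-.0015):
        manip.servo_line(np.r_[p[:2],z],rate=.04);f=manip.get_contact_force()-f0
        if f[2]>9: break
    print("bottom",z,f.round(1))
    for z in (.073,.082,.1):
        manip.servo_line(np.r_[p[:2],z],rate=.1);manip.hold(.1);print(z,(manip.get_contact_force()-f0).round(2),manip.get_position().round(4))
E
python3 - <<'E'
from h import *
for k in range(4):
    print(k,[np.round(manip.solve_ik(fw(*p),down(k)),2) if manip.solve_ik(fw(*p),down(k)) is not None else None for p in ((-.05,.034,.06),(.045,-.13,.07))])
manip.command_gripper(0,30)
k=min(range(4),key=lambda k:abs(q[5]) if (q:=manip.solve_ik(fw(-.05,.034,.2),down(k))) is not None else 9)
print("k",k);manip.move_to(fw(-.05,.034,.25),down(k));print(manip.get_time())
press(k);manip.servo_line(fw(-.12,.034,.20),rate=.25)
c,T=wcam("w1.png");print(manip.get_time(),np.round(T,4).tolist())
E
```

```text
0 [array([-0.11,  0.58,  1.95,  0.  ,  0.6 ,  1.84]), array([-0.42,  0.64,  1.79,  0.  ,  0.72,  1.53])]
1 [array([-0.11,  0.58,  1.95, -0.  ,  0.6 ,  0.27]), array([-0.42,  0.64,  1.79, -0.  ,  0.72, -0.04])]
2 [array([-0.11,  0.58,  1.95, -0.  ,  0.6 , -1.3 ]), array([-0.42,  0.64,  1.79, -0.  ,  0.72, -1.61])]
3 [None, None]
k 1
3.35
bottom 0.057999999999999996 [-7.4 -0.  19.8]
0.073 [-1.53 -0.91 -1.43] [ 0.5211 -0.0435  0.0726]
0.082 [-1.5  -1.43 -1.06] [ 0.5212 -0.0435  0.0819]
0.1 [-1.25 -0.86 -1.94] [ 0.5211 -0.0435  0.0998]
8.1 [[0.9294, -0.3505, -0.1151, 0.4873], [-0.3689, -0.8818, -0.2939, 0.0576], [0.0016, 0.3157, -0.9489, 0.3199], [0.0, 0.0, 0.0, 1.0]]
```

View pics/w1.png

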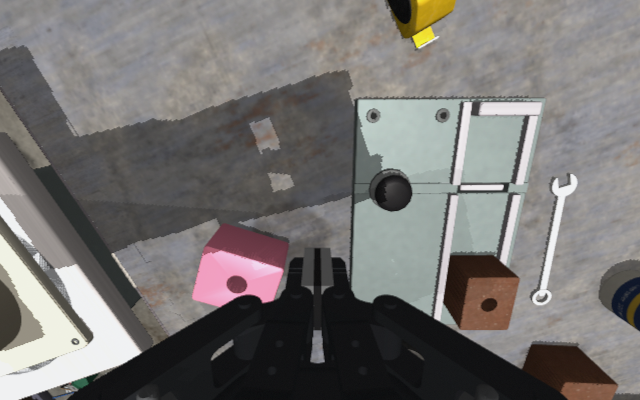

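The wrist view shows the button at (393,192) and a bright blade strip at (482,187). I'll compare both with projections for up and latched.

```bash
cat >> h.py <<'E'
def proj(c,T,p):
    q=np.linalg.inv(T)@np.r_[p,1];return np.round([c["fx"]*q[0]/q[2]+c["cx"],c["fy"]*q[1]/q[2]+c["cy"]],1)
E
python3 - <<'E'
from h import *
c,T=wcam()
for n,p in dict(btn_up=(-.05,.034,.069),btn_dn=(-.05,.034,.049),bl_up=(.045,.034,.043),bl_dn=(.045,.034,.023),cornA=(-.085,.12,.025),cornB=(.09,.12,.025),cornC=(-.085,-.135,.025),blk=(.045,-.07,.07)).items(): print(n,proj(c,T,fw(*p)))
im=c["image"];cv2.imwrite("pics/w1c.png",cv2.resize(im[80:240,340:560,::-1],None,fx=3.5,fy=3.5,interpolation=2))
hsv=cv2.cvtColor(im,cv2.COLOR_RGB2HSV);m=cv2.inRange(hsv,(0,0,0),(180,255,80))[150:230,362:425]
k=max(cv2.findContours(m,0,2)[0],key=cv2.contourArea);print(cv2.minEnclosingCircle(k),"+362,150")
E
```

```text
btn_up [395.9 200.5]
btn_dn [390.6 193.9]
bl_up [488.8 192.1]
bl_dn [478.2 186.5]
cornA [353.7  96.7]
cornB [544.1  96.8]
cornC [345.3 324.6]
blk [484.5 302.1]
((24.86027717590332, 39.13510513305664), 25.60620880126953) +362,150
```

View pics/w1c.png

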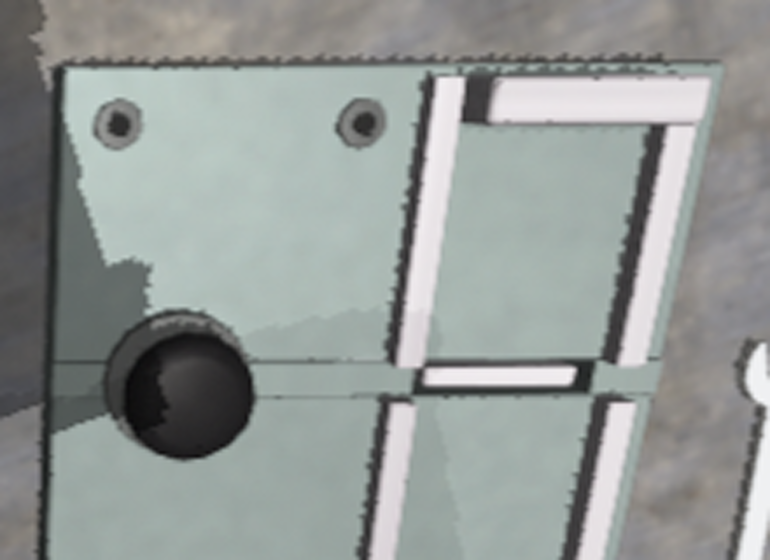

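The blade lies recessed in its slot at about (482,187), and the button sits low, so the stop is latched down. Now I push the block from behind.

```bash
cat >> h.py <<'E'
O=O+ex*.002
E
python3 - <<'E'
from h import *
manip.servo_line(fw(-.05,-.14,.2),rate=.3)
manip.servo_line(fw(.045,-.14,.13),rate=.25)
manip.servo_line(fw(.045,-.14,.060),rate=.15);manip.hold(.15)
f0=manip.get_contact_force()
g=lambda:(manip.get_contact_force()-f0)
y=-.115;manip.servo_line(fw(.045,y,.060),rate=.06)
fast=True
while y<.045:
    st=.008 if y<.015 else .0015
    y+=st;manip.servo_line(fw(.045,y,.060),rate=.05);f=g();fy=-f[:2]@ey
    if y<.02 or fy>8: print(round(y,4),f.round(1),round(fy,1))
    if fy>(20 if y<.015 else 13): break
    if fy>20: break
print("end",y,toF(manip.get_position()),manip.get_time())
E
```

```text
-0.107 [-0.1 -0.2  0.4] 0.3
-0.099 [-0.   0.3 -0.6] -0.3
-0.091 [ 1.1  0.2 -0.6] -0.6
-0.083 [-0.5  0.6 -0.8] -0.3
-0.075 [ 0.2 -0.9 -0.4] 0.8
-0.067 [ 0.3 -0.7 -0.7] 0.5
-0.059 [-0.4 -0.3 -0.3] 0.4
-0.051 [-0.9 -1.3 -0.3] 1.6
-0.043 [-0.1 -0.1 -0.2] 0.1
-0.035 [0.4 0.3 0.7] -0.4
-0.027 [ 0.6 -0.5  0. ] 0.2
-0.019 [ 0.1  0.3 -0.6] -0.3
-0.011 [ 0.1 -1.  -0.5] 0.9
-0.003 [ 0.5  0.2 -0.9] -0.4
0.005 [-0.4 -0.4  0. ] 0.6
0.013 [-0.4  0.4 -0.4] -0.2
0.033 [ -2.7 -13.9   0.9] 14.0
end 0.033000000000000036 (np.float64(0.045451637093639086), np.float64(0.03127151423314959)) 18.125
```

The block met the end stop at the expected position (14 N at TCP y≈0.032). Now I back off, press the button again and look.

```bash
python3 - <<'E'
from h import *
manip.servo_line(fw(.045,.01,.060),rate=.1)
manip.servo_line(fw(.045,-.01,.14),rate=.2)
manip.servo_line(fw(-.05,.034,.14),rate=.25)
press(1);manip.servo_line(fw(-.12,.034,.20),rate=.25)
c,T=wcam();print(manip.get_time())
for n,p in dict(btn_up=(-.05,.034,.069),btn_dn=(-.05,.034,.049),bl_up=(.045,.034,.043),bl_dn=(.045,.034,.023),blk=(.045,.074,.07)).items(): print(n,proj(c,T,fw(*p)))
cv2.imwrite("pics/w2.png",cv2.resize(c["image"][80:240,340:560,::-1],None,fx=3.5,fy=3.5,interpolation=2))
E
```

```text
bottom 0.057999999999999996 [-5.2  1.4 21.6]
0.073 [ 1.9  -0.18  1.97] [ 0.5234 -0.0443  0.0729]
0.082 [0.57 0.02 1.85] [ 0.523  -0.0442  0.0818]
0.1 [0.89 0.52 1.02] [ 0.5229 -0.0442  0.0997]
23.8333
btn_up [395.4 200.5]
btn_dn [390.1 193.9]
bl_up [488.1 192.1]
bl_dn [477.5 186.6]
blk [514.3 155. ]
```

View pics/w2.png

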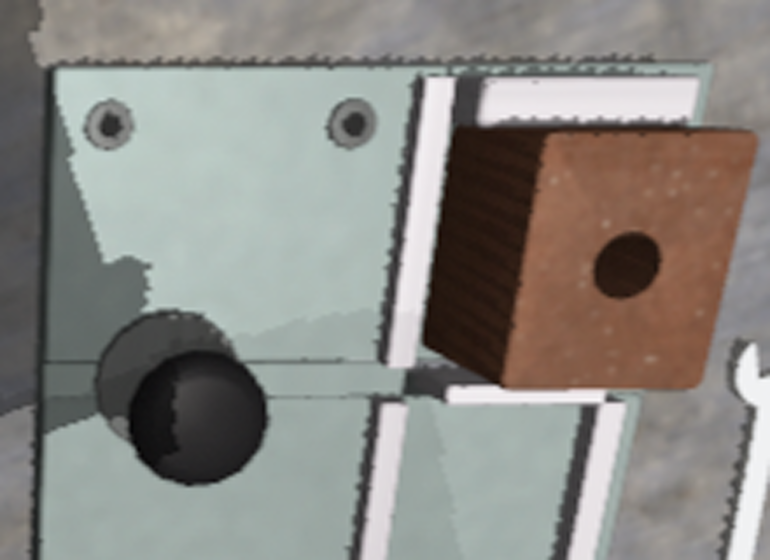

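The button is at (397,199) and the blade at (490,193), both matching the "up" projections. The block's hole at (519,156) matches home along the lane, so I'm handing in.

```bash
python3 -c "
from rig import manip
print(manip.sign_off())"
```

```text
the job is handed in; nothing more can be done
None
```

The rusty block is home against the end stop with the blade up behind it, confirmed in the last wrist view, and the job was handed in at about 24 s.

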